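# Swap the bottles, stow the refills, bolt the medicine drawer

## Task

The yellow and the blue pill bottle stand on each other's pads: swap them, so that each stands upright wholly on the pad of its own colour. Lay every refill pack that is out on the ledge (steel tin, green-banded carton, orange carton; two or all three of them) in the open drawer of the white cabinet, then push the drawer fully shut, and then slide the red-knobbed bolt all the way home through its keeper. Leave the pill crusher, measuring cup and dropper bottle where they are.

Things in the scene. Friction and masses are not known exactly. Their poses are not given: they have to be found in the camera images.
- bottle_yellow: Yellow plastic pill bottle: straight round body and white cap, 60 mm across and 78 mm high in all, weighs about 160 g, low centre of mass. Origin: centre of its underside, z up its axis. Starts on the blue pad.
- bottle_blue: Blue plastic pill bottle: straight round body and white cap, 60 mm across and 78 mm high in all, weighs about 160 g, low centre of mass. Origin: centre of its underside, z up its axis. Starts on the yellow pad.
- pad_yellow: Yellow round pad, 96 mm across, printed flush on the bottle stand's top, 8 mm above the ledge; origin: its centre. Which pad is on the left varies.
- pad_blue: Blue round pad, like the yellow one, 130 mm from it.
- stand: Fixed plywood bottle stand carrying both pads: board 130 (x) by 250 (y) by 8 mm high, with a 22 mm high rail along its far (+x) edge; origin: centre of its underside on the ledge.
- pack_tin: Steel tablet tin, 90 long (its x) by 44 wide (its y) by 28 mm high (its z), lying flat; origin: centre of its underside. May be absent.
- pack_green: White carton with a green band, 90 long (its x) by 40 wide (its y) by 32 mm high (its z), lying flat; origin: centre of its underside. May be absent.
- pack_orange: Orange carton with a white band, 84 long (its x) by 38 wide (its y) by 34 mm high (its z), lying flat; origin: centre of its underside. May be absent.
- cab: Fixed white plastic cabinet, 200 deep (x) by 380 wide (y) by 100 mm high; origin: centre of its underside, -x is its front. The drawer takes y -0.10 to 0.18 of the front; a solid column takes y -0.19 to -0.10 and carries the bolt. Cabinet front plane at x -0.100 (column face -0.112).
- drawer (a joint): Opening of the drawer in m: 0 shut, up to 0.15; it slides along the cabinet's -x and starts 0.125 to 0.145 open.
- drawer_in (a point): Centre of the drawer's inner floor (moves with the drawer; axes as the cabinet's). Inside 155 (x) by 260 mm (y), walls 47 mm high above the floor, floor 17 mm above the ledge; the front panel's outer face lies at x -0.0945 from this point, 276 mm wide, its top 90 mm above the ledge. The part of the drawer behind the cabinet's front plane is roofed over.
- drawer_pull (a point): Middle of the outer face of the white pull bar on the drawer front (bar 90 mm long along y, 12 mm high, standing 18 mm off the front), 60 mm above the ledge; push here towards the cabinet's +x.
- bolt (a joint): Travel of the steel bolt in m: 0 withdrawn, 0.045 fully home; it slides along the cabinet's +y, from the column into the steel loop (keeper) on the drawer front; starts at 0 to 0.008. Slides with about 2 N.
- bolt_knob (a point): Grip point on the bolt's upright red knob: post 14 mm across, red from 106 to 138 mm above the ledge, this point at 122 mm on its axis; it stands 24 mm in front of the cabinet's front plane and moves with the bolt.
- crusher: Pink pill crusher, 64 mm across and 84 mm high; origin: centre of its underside. Leave alone.
- cup: Glass measuring cup, 80 mm across the rim, 95 mm high, with a handle; origin: centre of its underside. Leave alone.
- dropper: Amber glass dropper bottle with black cap, 44 mm across, 100 mm high; origin: centre of its underside. Leave alone.
Not all that is in view belongs to the job. Leave any turquoise look-alike of the bottle_blue alone.

How it is judged (in metres and radians):
On the way, in this order (a step that is already met when the one before it is completed fails the run):
1. every refill pack that is out lies in the open drawer (x of pack_tin in the frame of drawer_in between -0.078 and 0.078 m and y of pack_tin in the frame of drawer_in between -0.13 and 0.13 m and z of pack_tin in the frame of drawer_in between -0.01 and 0.05 m and x of pack_green in the frame of drawer_in between -0.078 and 0.078 m and y of pack_green in the frame of drawer_in between -0.13 and 0.13 m and z of pack_green in the frame of drawer_in between -0.01 and 0.05 m and x of pack_orange in the frame of drawer_in between -0.078 and 0.078 m and y of pack_orange in the frame of drawer_in between -0.13 and 0.13 m and z of pack_orange in the frame of drawer_in between -0.01 and 0.05 m and value of joint drawer above 0.05 m), for 0.2 s.
2. the drawer is pushed fully shut with the packs inside (x of pack_tin in the frame of drawer_in between -0.078 and 0.078 m and y of pack_tin in the frame of drawer_in between -0.13 and 0.13 m and z of pack_tin in the frame of drawer_in between -0.01 and 0.05 m and x of pack_green in the frame of drawer_in between -0.078 and 0.078 m and y of pack_green in the frame of drawer_in between -0.13 and 0.13 m and z of pack_green in the frame of drawer_in between -0.01 and 0.05 m and x of pack_orange in the frame of drawer_in between -0.078 and 0.078 m and y of pack_orange in the frame of drawer_in between -0.13 and 0.13 m and z of pack_orange in the frame of drawer_in between -0.01 and 0.05 m and value of joint drawer below 0.008 m), for 0.2 s.
3. the bolt is slid home into its keeper with the drawer shut (value of joint drawer below 0.008 m and value of joint bolt above 0.039 m), for 0.2 s.
At the end, for the whole second after the job is handed in: Each bottle stands upright (within 0.1 rad) at rest with its axis within 22 mm of the centre of the pad of its own colour; all packs are in the drawer; the drawer is shut to within 8 mm; the bolt has travelled at least 39 of its 45 mm (all of step 3 and horizontal distance between bottle_yellow and pad_yellow below 0.022 m and angle between each of bottle_yellow, bottle_blue's own z axis and vertical below 0.1 rad and z of bottle_yellow in the frame of pad_yellow below 0.01 m and linear speed of each of bottle_yellow, bottle_blue below 0.03 m/s and horizontal distance between bottle_blue and pad_blue below 0.022 m and z of bottle_blue in the frame of pad_blue below 0.01 m and x of pack_tin in the frame of drawer_in between -0.078 and 0.078 m and y of pack_tin in the frame of drawer_in between -0.13 and 0.13 m and z of pack_tin in the frame of drawer_in between -0.01 and 0.05 m and x of pack_green in the frame of drawer_in between -0.078 and 0.078 m and y of pack_green in the frame of drawer_in between -0.13 and 0.13 m and z of pack_green in the frame of drawer_in between -0.01 and 0.05 m and x of pack_orange in the frame of drawer_in between -0.078 and 0.078 m and y of pack_orange in the frame of drawer_in between -0.13 and 0.13 m and z of pack_orange in the frame of drawer_in between -0.01 and 0.05 m); the robot touches nothing.
It fails at once if the pill crusher is moved more than 40 mm (distance of crusher from where it was at the start of the episode above 0.04 m).
It fails at once if the measuring cup is moved more than 40 mm (distance of cup from where it was at the start of the episode above 0.04 m).
It fails at once if the amber dropper bottle is moved more than 40 mm (distance of dropper from where it was at the start of the episode above 0.04 m).
Of pack_tin, pack_green, pack_orange only 2 to 3 are there at a start; the rules pass over those that are not, and their reading is None.
At some moment in a run one of bottle_yellow, bottle_blue, pack_tin, pack_green, pack_orange may be knocked a few centimetres aside while the robot is not near it.
Once in a run the grip may slacken for a moment while it holds something.
It also fails if it takes over 200 s, if anything falls off the work surface, if the arm or the gripper's body presses on something with over 40 N, if the wrist force passes 120 N, or if a joint passes its speed limit or range.

## Robot

A 7-joint arm with a two-finger parallel gripper is mounted at the origin on the work surface. World frame = base frame: x ahead of the robot, y to its left, z up, the work surface at z = 0. Lengths are in m, angles in degrees, forces in N, time in s.
With the tool pointing down it reaches from about 0.425 to 0.8 m from the base axis. Payload 8.3 kg.
Tool frame: the origin (TCP) lies at the very end of the fingers, on their centre line; the grasp point (between the pads) lies 19 mm behind it; z points along the fingers, y is the line along which they close (so a half turn about z gives the same grasp; the last joint's range is limited). The gripper opens to 85 mm and grips with 20 to 120 N. Pads are 22 mm wide; open, the fingers measure 114 mm over their backs; the gripper's body (76 mm by 85 mm) begins 54 mm behind the grasp point. The pads swing forward as they close: fully open they stand 13 mm farther back than shut.
Start: joints at [70.594, 21.967, 0.94, 78.501, -0.361, 79.538, -2.664], TCP at [0.17, -0.601, 0.231] pointing down, gripper open.
Joint ranges: [-169.22, 169.22], [-14.56, 117.87], [-87.37, 89.26], [10.42, 133.3], [-82.24, 262.24], [0.94, 117.77], [-172.7, 172.7]. Speed limits (degrees/s): [136.94, 136.94, 172.46, 172.46, 180, 180, 180].

## Interface

Orientations are given as [roll, pitch, yaw] about the fixed x, y, z axes, in that order (R = Rz(yaw) Ry(pitch) Rx(roll)).
In Python, from workcell import bot gives the robot as it stands.
- The arm moves only by the tool play_rows, never from a script. Its argument "increments" is a list of rows, each a list of 7 numbers: the shift along the tool's x, y, z in cm, then the turn, a rotation vector about the tool's x, y, z in degrees, then the closure, from 0 (fully open) to 1 (shut). A call has 1 to 20 rows; each row shifts and turns the commanded pose from where the row before left it, along the tool's axes as they then stand; what a row does not reach is not made up. A row lasts 1/10 s, in which the tool goes at most 50 mm and 8.59 degrees, less where a joint would pass 70% of its speed; a pose out of reach is approached as far as the arm can. A call is refused whole if a number of a shift passes 5 or a number of a turn 8.59, either way. A call with a gripper value outside its range is refused whole. The fingers move at their own pace and stop on an object; the grip force is fixed at half the most. Time passes only in rows, so rows that do not move let the fingers close. It gives the time, the measured TCP pose, the force, the opening and the grip force at its end, in the units of the state.
- bot.observe(): the state, without advancing time (a new reading comes with each control period).
- bot.camera(name): name is "scene" or "side" or "wrist"; returns a dict with "image" (384x512x3 uint8, red, green, blue), "fx", "fy", "cx", "cy" (pixels), "world_to_cam" (4x4, takes a point from world to camera coordinates); the wrist camera has in their place "mount" (4x4, takes a point from camera to tool coordinates, whose origin is the TCP and whose axes are the flange's). Camera axes: x right, y up, looking along -z (the intrinsics and any distortion apply to the point x, -y, -z); pixel columns grow to the right and rows downward; lengths in m; the calibration is good to about 2 mm. A picture is of the moment at which its call begins: read the wrist's pose just before it. There is no depth.
- bot.finish_job(): hands the job in; it is judged then, once.
The state is a dict: "time": time; "q": joint angles; "qd": joint speeds; "joint_efforts": joint torques, N m; "eef_pos": TCP position; "tool_rot": TCP orientation; "contact_force": force on the tool from outside, world axes, zero at the start; "wrist_torque": the same for the moment, N m; "width": opening from 0.0 (shut) to 1.0 (fully open); "finger_force": force on a finger pad.
Only numpy, scipy, OpenCV 4.12 (cv2) and the standard library are available. Lean on these libraries where they do the work, as an engineer would, in place of code of your own. Each camera call takes 0.05 s, during which the arm holds its last target. There are 200 camera calls.

## Working session

There is one attempt and no reset: what is moved stays moved. The work goes in short steps, Python scripts to look and compute and a tool call to move; the robot and the scene stay as the last step left them, time stands still between calls to the robot, and variables do not carry over. Pictures are saved under pics/ and viewed, at most 14 in all, crops included, and the job is handed in when it is done.

Besides the shell and the picture viewer there is one more tool, called after ">>>" in YAML: its name, and indented under it one key for each argument. play_rows: Moves the arm, as the interface text tells. Its arguments: {"type":"object","properties":{"increments":{"type":"array"}},"required":["increments"]}

```bash
ls; mkdir -p pics
cat > h.py <<'E'
import numpy as np, cv2
from workcell import bot
from scipy.spatial.transform import Rotation as R
def snap(name,fn,scale=1):
    c=bot.camera(name); np.save('pics/'+fn+'.npy',c,allow_pickle=True)
    cv2.imwrite('pics/'+fn+'.png',cv2.resize(c['image'][:,:,::-1],None,fx=scale,fy=scale,interpolation=cv2.INTER_CUBIC)); return c
def ray(c,u,v):
    if 'world_to_cam' in c: T=np.linalg.inv(c['world_to_cam'])
    else: T=c['T']
    d=np.array([(u-c['cx'])/c['fx'],-(v-c['cy'])/c['fy'],-1.]); return T[:3,3],T[:3,:3]@d
def at(c,u,v,z):
    o,d=ray(c,u,v); return (o+d*(z-o[2])/d[2]).round(4)
def proj(c,p):
    T=c['world_to_cam'] if 'world_to_cam' in c else np.linalg.inv(c['T'])
    q=T[:3,:3]@np.array(p)+T[:3,3]; return np.array([c['cx']+c['fx']*q[0]/-q[2],c['cy']-c['fy']*q[1]/-q[2]]).round(1)
def wrist(fn,scale=1):
    s=bot.observe(); c=bot.camera('wrist')
    A=np.eye(4); A[:3,:3]=R.from_euler('xyz',s['tool_rot'],degrees=True).as_matrix(); A[:3,3]=s['eef_pos']
    c['T']=A@c['mount']; np.save('pics/'+fn+'.npy',c,allow_pickle=True)
    cv2.imwrite('pics/'+fn+'.png',cv2.resize(c['image'][:,:,::-1],None,fx=scale,fy=scale,interpolation=cv2.INTER_CUBIC)); return c
def load(fn): return np.load('pics/'+fn+'.npy',allow_pickle=True).item()
E
python3 - <<'E'
from h import *
print(bot.observe())
for n in('scene','side'):
    c=snap(n,n,1.55); print({k:v for k,v in c.items() if k!='image'})
c=wrist('w0'); print(c.keys(),c['mount'],c['T'],c['fx'])
E
```

```text
pics
{'time': 0.0, 'q': array([70.59320143, 22.01487367,  0.93778422, 78.56175985, -0.35919037,
       79.53912491, -2.66334721]), 'qd': array([-0.01650554, -0.03307313,  0.06277485, -0.14168816,  0.02415021,
       -0.03509263, -0.1325985 ]), 'joint_efforts': array([-3.94688514e-04, -6.27594423e+01,  8.44121799e-01, -3.71819937e+01,
        1.66843669e-02,  1.40954755e-02,  6.51751293e-06]), 'eef_pos': array([ 0.17009314, -0.60087701,  0.23027939]), 'tool_rot': array([-1.79887158e+02,  3.66873859e-03,  1.58081257e+01]), 'contact_force': array([ 0.53777974, -0.92220328,  0.13725933]), 'wrist_torque': array([-0.03032388,  0.02037285, -0.01416927]), 'finger_force': 0.0, 'width': 0.9999726561430552}
{'fx': 456.3116992471318, 'fy': 456.3116992471318, 'cx': 256.7929292246466, 'cy': 197.68311795128025, 'world_to_cam': array([[ 0.83233095,  0.55426227, -0.00430565, -0.52204083],
       [-0.29677314,  0.45219556,  0.84109742,  0.0459937 ],
       [ 0.46813556, -0.69879361,  0.54086651, -1.66314495],
       [ 0.        ,  0.        ,  0.        ,  1.        ]])}
{'fx': 499.2870999260225, 'fy'
[... 185 characters left out ...]
0.73910057, -0.13338342],
       [-0.19718871,  0.712482  ,  0.6734137 , -1.67213613],
       [ 0.        ,  0.        ,  0.        ,  1.        ]])}
dict_keys(['image', 'fx', 'fy', 'cx', 'cy', 'mount', 'T']) [[ 9.87072189e-04  9.50146722e-01  3.11801591e-01  7.97541196e-02]
 [ 9.99999360e-01 -1.11011552e-03  2.17128679e-04 -5.85825554e-04]
 [ 5.52439888e-04  3.11801177e-01 -9.50147210e-01 -1.41255556e-01]
 [ 0.00000000e+00  0.00000000e+00  0.00000000e+00  1.00000000e+00]] [[ 0.27333766  0.91374705  0.30058752  0.24675737]
 [-0.96191517  0.2604262   0.08305059 -0.5788744 ]
 [-0.00239363 -0.31184054  0.95013144  0.37161677]
 [ 0.          0.          0.          1.        ]] 318.8269450980881
```

View pics/scene.png

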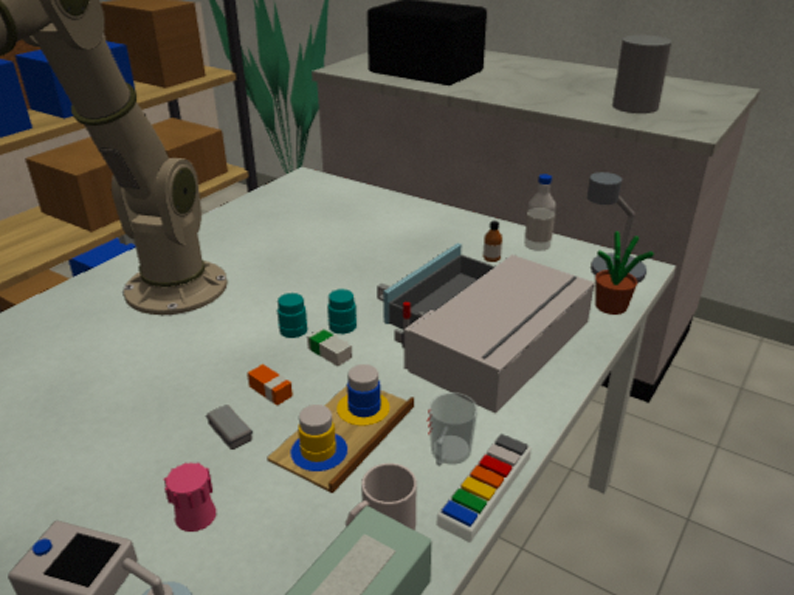

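View pics/side.png

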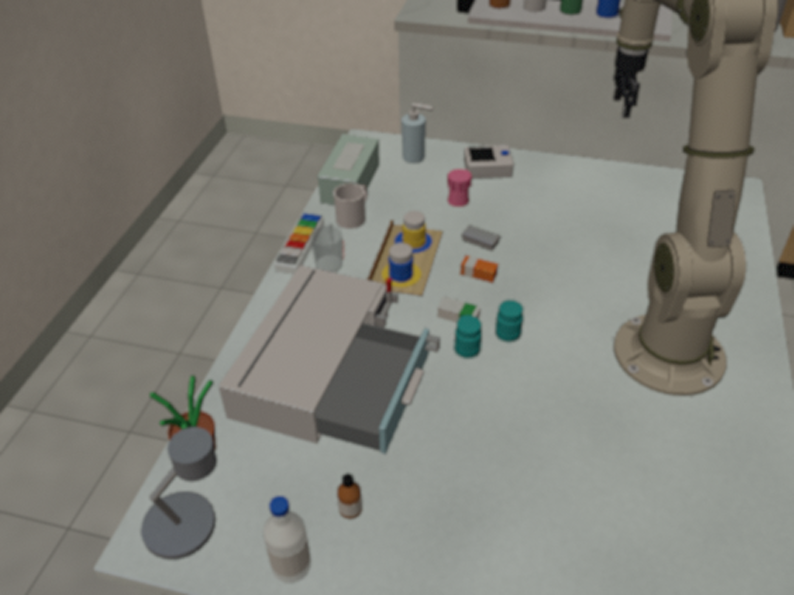

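The scene picture shows all three packs out: orange (268,383), tin (230,425) and green (330,346). The turquoise look-alikes are at (292,315) and (342,310). The yellow bottle is on the blue pad, and the drawer is open. Next I'll take enlarged crops.

Run:
```python
from h import *
a=load('scene')['image'][170:350,125:325,::-1]; b=load('side')['image'][125:300,130:350,::-1]
def g(im,x0,y0,s,fn):
    o=cv2.resize(im,None,fx=s,fy=s,interpolation=cv2.INTER_CUBIC)
    for x in range(x0,x0+im.shape[1],20): cv2.putText(o,str(x),(int((x-x0)*s),8),0,.33,(0,0,255),1); cv2.line(o,(int((x-x0)*s),10),(int((x-x0)*s),16),(0,0,255),1)
    for y in range(y0+5,y0+im.shape[0],20): cv2.putText(o,str(y),(0,int((y-y0)*s)+4),0,.33,(0,0,255),1);cv2.line(o,(24,int((y-y0)*s)),(30,int((y-y0)*s)),(0,0,255),1)
    cv2.imwrite(fn,o)
g(a,125,170,3.3,'pics/ca.png'); g(b,130,125,3.4,'pics/cb.png')
```

```text
(no output)
```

View pics/ca.png

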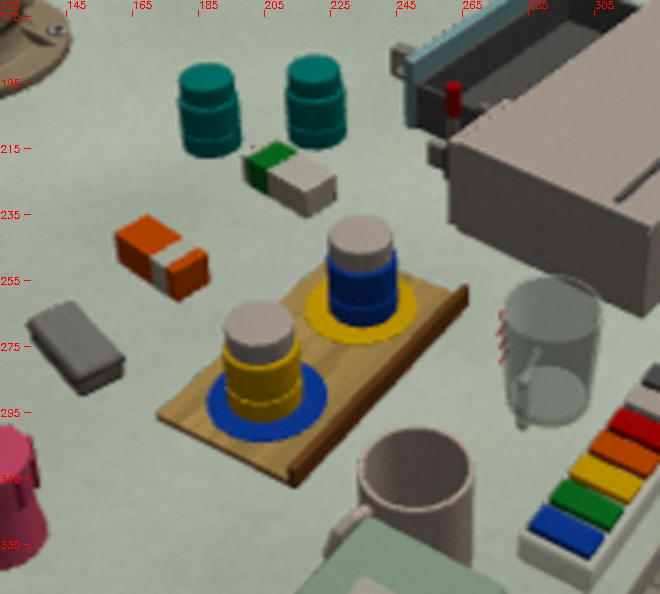

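View pics/cb.png

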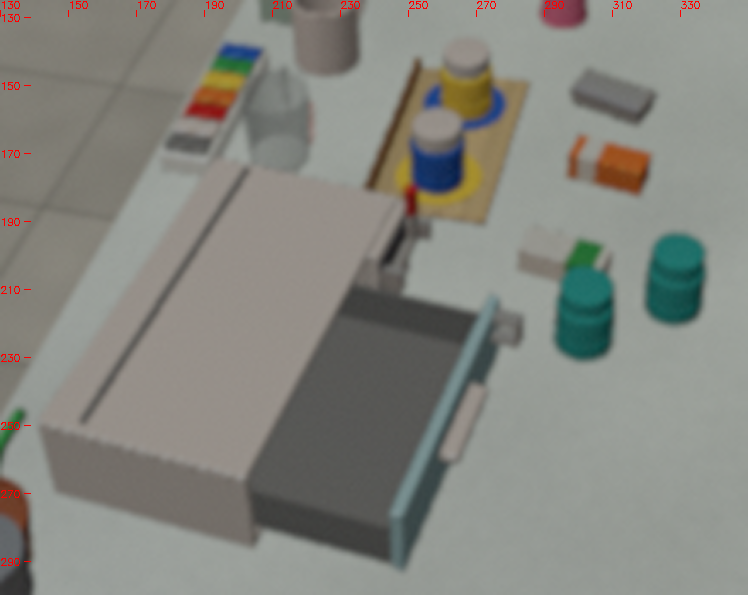

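Run:
```python
from h import *
A=load('scene');B=load('side')
a=lambda x,y,z:at(A,125+x/3.3,170+y/3.3,z)[:2]
b=lambda x,y,z:at(B,130+x/3.4,125+y/3.4,z)[:2]
P=lambda n,*l:print(n,*[tuple(float(round(t,3)) for t in q) for q in l])
P('ycap',a(260,324,.086),b(466,52,.086)); P('bcap',a(360,236,.086),b(437,125,.086))
P('bpad',a(267,400,.008),b(464,98,.008)); P('ypad',a(361,303,.008),b(438,176,.008))
P('standcorners',a(157,415,.008),a(292,487,.03),b(487,222,.008),b(528,82,.008))
P('tin',*[a(x,y,.028) for x,y in[(28,325),(70,302),(124,357),(82,380)]]);P('tinB',*[b(x,y,.028) for x,y in[(588,68),(656,95),(642,112),(574,90)]])
P('or',*[a(x,y,.034) for x,y in[(116,236),(150,215),(208,258),(178,283)]]);P('orB',*[b(x,y,.034) for x,y in[(577,138),(650,152),(642,180),(569,158)]])
P('gr',*[a(x,y,.032) for x,y in[(244,166),(283,142),(336,187),(304,207)]]);P('grB',*[b(x,y,.032) for x,y in[(535,228),(605,245)]])
P('cab',a(452,145,.1),a(642,232,.1),b(407,200,.1),b(247,480,.1),b(40,425,.1))
P('knob',a(454,86,.138),b(412,187,.138))
P('pull',b(476,422,.06)); P('drawerfront top corners',b(494,298,.09),b(395,516,.09),a(408,60,.09))
P('turq',a(209,76,.086),a(314,68,.086),b(587,282,.086),b(678,250,.086))
P('crusher',a(10,560,0)); P('dropper',at(A,493/1.55,260/1.55,0)[:2],at(B,348/1.55,512/1.55,0)[:2])
```

```text
ycap (0.629, -0.243) (0.619, -0.235)
bcap (0.629, -0.113) (0.618, -0.103)
bpad (0.63, -0.244) (0.625, -0.25)
ypad (0.624, -0.109) (0.62, -0.109)
standcorners (0.568, -0.304) (0.716, -0.32) (0.551, -0.049) (0.559, -0.297)
tin (0.425, -0.3) (0.433, -0.26) (0.518, -0.285) (0.508, -0.322)
tinB (0.492, -0.314) (0.407, -0.282) (0.418, -0.248) (0.5, -0.269)
or (0.409, -0.179) (0.413, -0.14) (0.497, -0.158) (0.497, -0.197)
orB (0.479, -0.178) (0.397, -0.174) (0.398, -0.126) (0.481, -0.143)
gr (0.433, -0.033) (0.439, 0.019) (0.525, -0.012) (0.52, -0.052)
grB (0.494, -0.027) (0.419, -0.018)
cab (0.631, 0.022) (0.828, 0.003) (0.614, 0.036) (0.653, 0.412) (0.85, 0.397)
knob (0.612, 0.054) (0.602, 0.057)
pull (0.487, 0.269)
drawerfront top corners (0.501, 0.14) (0.524, 0.411) (0.508, 0.132)
turq (0.361, 0.008) (0.436, 0.075) (0.42, 0.094) (0.342, 0.029)
crusher (0.572, -0.463)
dropper (0.563, 0.524) (0.554, 0.539)
```

>>> play_rows:
  increments:
    - [0,0,-3,0,0,7.9,0]
    - [0,0,-3,0,0,7.9,0]
    - [2.8,-3.4,-0.5,0,0,0,0]
    - [2.8,-3.4,-0.5,0,0,0,0]
    - [2.8,-3.4,-0.5,0,0,0,0]
    - [2.8,-3.4,-0.5,0,0,0,0]
    - [2.8,-3.4,-0.5,0,0,0,0]
    - [2.8,-3.4,-0.5,0,0,0,0]
    - [2.8,-3.4,-0.5,0,0,0,0]
    - [2.8,-3.4,-0.5,0,0,0,0]
    - [2.8,-3.4,-0.5,0,0,0,0]
    - [2.8,-3.4,-0.5,0,0,0,0]
    - [0,0,0,0,0,0,0]
    - [0,0,0,0,0,0,0]

```text
time: 1.55
eef_pos: [0.4507, -0.2604, 0.3411]
tool_rot: [-180.0, 0.0, 0.2]
contact_force: [-0.9, 0.2, 0.3]
width: 1.001
finger_force: 0.0
```

```bash
cat >> h.py <<'E'
def grid(fn,scale=1.5):
    c=wrist(fn); o=cv2.resize(c['image'][:,:,::-1],None,fx=scale,fy=scale,interpolation=cv2.INTER_CUBIC)
    for x in range(0,512,50): cv2.putText(o,str(x),(int(x*scale),8),0,.35,(0,0,255),1); cv2.line(o,(int(x*scale),10),(int(x*scale),16),(0,0,255),1)
    for y in range(0,384,50): cv2.putText(o,str(y),(0,int(y*scale)+4),0,.35,(0,0,255),1); cv2.line(o,(24,int(y*scale)),(30,int(y*scale)),(0,0,255),1)
    cv2.imwrite('pics/'+fn+'.png',o); return c
E
python3 -c "
from h import *
grid('w1')"
```

```text
(no output)
```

View pics/w1.png

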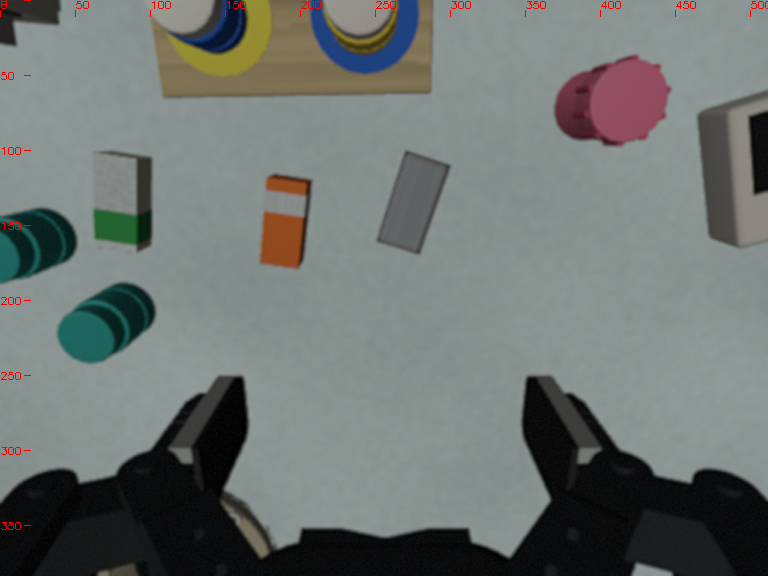

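The wrist view shows the packs at viewed pixels green (122,200), orange (287,221) and tin (414,202). The top of the image is +x and the left is +y.

Run:
```python
from h import *
c=load('w1')
def box(n,pts,z):
    p=np.array([at(c,u/1.5,v/1.5,z)[:2] for u,v in pts]); r=cv2.minAreaRect(p.astype(np.float32)*1000)
    d=p[3]-p[0]+p[2]-p[1]; print(n,p.mean(0).round(4),'len',np.linalg.norm(d)/2,'wid',np.linalg.norm(p[1]-p[0]+p[2]-p[3])/2,'yaw',np.degrees(np.arctan2(-d[1],-d[0])))
box('tin',[(406,151),(449,165),(419,253),(377,240)],.028)
box('or',[(267,176),(309,181),(300,267),(261,263)],.034)
box('gr',[(94,152),(134,157),(135,244),(94,240)],.032)
box('pads-stand edge',[(164,97),(431,92),(431,92),(164,97)],.008)
print([at(c,u/1.5,v/1.5,.008)[:2] for u,v in [(164,97),(431,92)]])
print('turq',at(c,92/1.5,334/1.5,.078),at(c,-10/1.5,255/1.5,.078))
```

```text
tin [ 0.4625 -0.2862] len 0.08751688408530092 wid 0.042447673670061116 yaw -17.316922299647555
or [ 0.4446 -0.1648] len 0.08354557139669344 wid 0.03822594014540388 yaw -8.39681797928579
gr [ 0.4658 -0.0067] len 0.0825776150055207 wid 0.03740912321880854 yaw -9.479432235243392
pads-stand edge [ 0.5594 -0.1788] len 0.0 wid 0.24675692492815682 yaw -180.0
[array([ 0.5568, -0.0555]), array([ 0.5621, -0.3022])]
turq [0.349  0.0093 0.078 ] [0.4238 0.0842 0.078 ]
```

>>> play_rows:
  increments:
    - [0.17,-3.2,2.8,0,0,0,0]
    - [0.17,-3.2,2.8,0,0,0,0]
    - [0.17,-3.2,2.8,0,0,0,0]
    - [0.17,-3.2,2.8,0,0,0,0]
    - [0.17,-3.2,2.8,0,0,0,0]
    - [0.17,-3.2,2.8,0,0,0,0]
    - [0.17,-3.2,2.8,0,0,0,0]
    - [0.1,-3.0,2.8,0,0,0,0]
    - [0,0,0,0,0,4.6,0]
    - [0,0,0,0,0,4.6,0]
    - [0,0,0,0,0,0,0]

```text
time: 2.7
eef_pos: [0.4627, -0.009, 0.1169]
tool_rot: [180.0, 0.0, -9.4]
contact_force: [-0.0, 0.3, -0.2]
width: 0.998
finger_force: 0.0
```

```bash
python3 -c "
from h import *
grid('w2')"
```

```text
(no output)
```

View pics/w2.png

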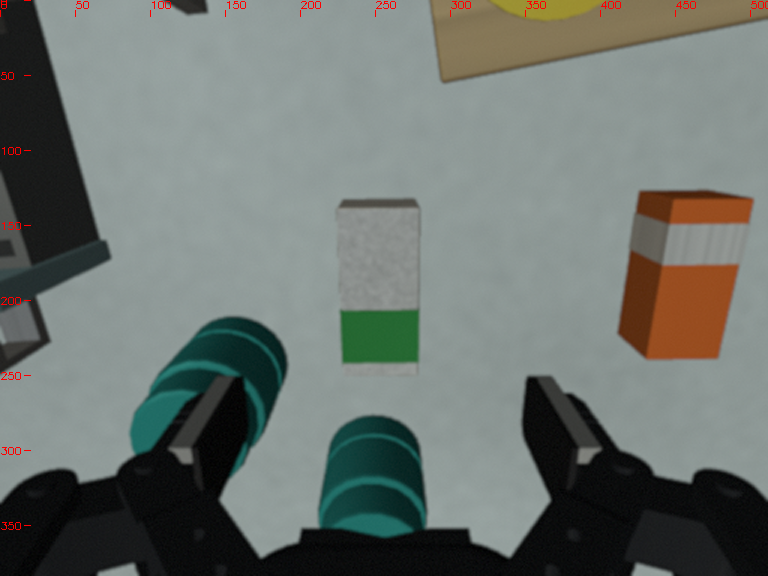

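The green pack is centred at about (379,290) and well aligned with the fingers.

Run:
```python
from h import *
c=load('w2')
p=np.array([at(c,u/1.5,v/1.5,.032)[:2] for u,v in [(338,206),(418,206),(417,375),(343,375)]]);print(p,p.mean(0)); d=p[0]-p[3]+p[1]-p[2];print(np.degrees(np.arctan2(d[1],d[0])))
print('turq top',at(c,165/1.5,430/1.5,.078),at(c,370/1.5,545/1.5,.078))
p=np.array([at(c,u/1.5,v/1.5,.034)[:2] for u,v in [(639,190),(752,198),(718,358),(647,358)]]);print(p.mean(0))
print('drawer front right top corner',at(c,108/1.5,245/1.5,.09))
```

```text
[[ 0.5103  0.0058]
 [ 0.5042 -0.0315]
 [ 0.4156 -0.0183]
 [ 0.422   0.0204]] [ 0.463025 -0.0059  ]
-8.931041646503038
turq top [0.4323 0.0944 0.078 ] [0.3537 0.0165 0.078 ]
[ 0.446575 -0.157575]
drawer front right top corner [0.518  0.0832 0.09  ]
```

>>> play_rows:
  increments:
    - [0,-0.3,2.5,0,0,0,0]
    - [0,0,3,0,0,0,0]
    - [0,0,3,0,0,0,0]
    - [0,0,2.5,0,0,0,0]
    - [0,0,0,0,0,0,1]
    - [0,0,0,0,0,0,1]
    - [0,0,0,0,0,0,1]
    - [0,0,0,0,0,0,1]
    - [0,0,0,0,0,0,1]
    - [0,0,0,0,0,0,1]
    - [0,0,-3,0,0,0,1]
    - [0,0,-5,0,0,0,1]
    - [0,0,-5,0,0,0,1]
    - [0,0,-5,0,0,0,1]
    - [0,0,-5,0,0,0,1]
    - [0,0,0,0,0,0,1]
    - [0,0,0,0,0,0,1]

```text
time: 4.45
eef_pos: [0.4643, -0.0044, 0.2392]
tool_rot: [180.0, -0.2, -9.2]
contact_force: [-0.3, -0.5, -1.7]
width: 0.455
finger_force: 60.5
```

>>> play_rows:
  increments:
    - [1,-4.4,-1.7,0,0,0,1]
    - [1,-4.4,-1.7,0,0,0,1]
    - [1,-4.4,-1.7,0,0,0,1]
    - [1,-4.4,-1.7,0,0,0,1]
    - [1,-4.4,-1.7,0,0,0,1]
    - [1,-4.4,-1.7,0,0,0,1]
    - [0,0,0,0,0,-3.5,1]
    - [0,0,0,0,0,0,1]
    - [0,0,0,0,0,0,1]

```text
time: 5.35
eef_pos: [0.5648, 0.2457, 0.3377]
tool_rot: [179.9, 0.1, -5.8]
contact_force: [0.0, -1.9, -0.4]
width: 0.455
finger_force: 60.7
```

```bash
python3 -c "
from h import *
grid('w3')"
```

```text
(no output)
```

View pics/w3.png

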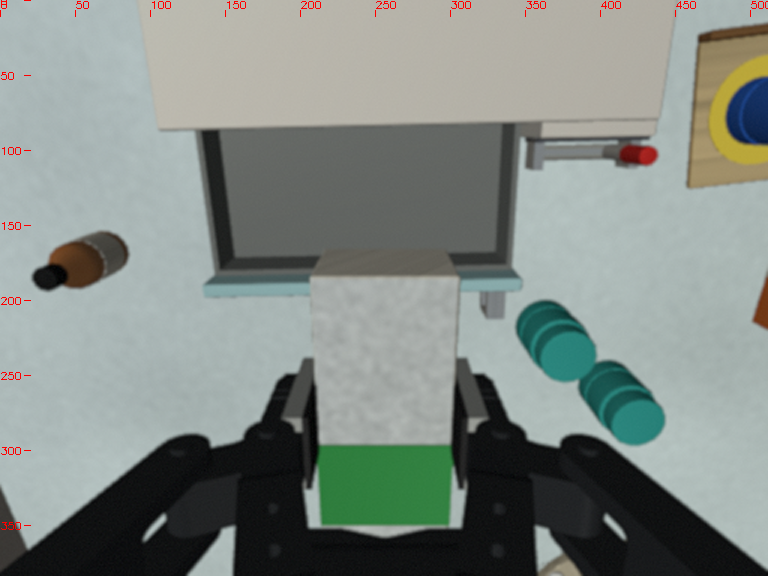

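The wrist view shows the cabinet's front top edge from (160,130) to (657,120). The drawer panel's outer top edge runs from (205,297) to (521,290), and the bolt knob's end is at (648,155). The pack is held straight.

Run:
```python
from h import *
c=load('w3')
q=lambda u,v,z:at(c,u/1.5,v/1.5,z)[:2]
L,Rr=q(160,130,.1),q(657,120,.1); print('cab',L,Rr,np.linalg.norm(L-Rr)); d=L-Rr; yaw=np.degrees(np.arctan2(-d[0],d[1])); print('yaw',yaw)
D1,D2=q(205,297,.09),q(521,290,.09); print('panel',D1,D2,np.linalg.norm(D1-D2)); d2=D1-D2; print(np.degrees(np.arctan2(-d2[0],d2[1])))
print('knob',q(649,155,.138)); print('inner',q(230,258,.017),q(500,252,.017),q(219,137,.017),q(500,127,.017))
print('bolt',q(615,152,.09))
y=np.radians(-5.7); ex=np.array([np.cos(y),np.sin(y)]); ey=np.array([-ex[1],ex[0]])
for a in (D1,D2,L,Rr): print('local', (a@ex).round(4),(a@ey).round(4))
```

```text
cab [0.6591 0.4061] [0.6288 0.0341] 0.3732319520083992
yaw -4.656554049160385
panel [0.5213 0.4058] [0.5002 0.1343] 0.27231867361604123
-4.443888746360513
knob [0.6078 0.0583]
inner [0.5363 0.4034] [0.5153 0.1351] [0.6509 0.3903] [0.6337 0.1322]
bolt [0.6076 0.0596]
local 0.4784 0.4556
local 0.4844 0.1833
local 0.6155 0.4696
local 0.6223 0.0964
```

>>> play_rows:
  increments:
    - [0,0,0,0,0,-1.1,1]
    - [0.7,-3.2,2,0,0,0,1]
    - [0.7,-3.2,2,0,0,0,1]
    - [0.6,-3.1,2,0,0,0,1]
    - [0,0,4,0,0,0,1]
    - [0,0,4,0,0,0,1]
    - [0,0,4,0,0,0,1]
    - [0,0,4,0,0,0,1]
    - [0,0,0,0,0,0,1]
    - [0,0,0,0,0,0,1]

```text
time: 6.4
eef_pos: [0.5928, 0.3387, 0.12]
tool_rot: [180.0, 0.0, -4.7]
contact_force: [0.8, -0.3, -0.1]
width: 0.455
finger_force: 60.7
```

>>> play_rows:
  increments:
    - [0,0,3,0,0,0,1]
    - [0,0,3,0,0,0,1]
    - [0,0,2.2,0,0,0,1]
    - [0,0,1.1,0,0,0,1]
    - [0,0,0,0,0,0,1]
    - [0,0,0,0,0,0,0.4]
    - [0,0,0,0,0,0,0.4]
    - [0,0,0,0,0,0,0.4]
    - [0,0,0,0,0,0,0.4]
    - [0,0,-3,0,0,0,0.4]
    - [0,0,-5,0,0,0,0.4]
    - [0,0,-5,0,0,0,0]
    - [0,0,-5,0,0,0,0]
    - [0,0,-5,0,0,0,0]
    - [0,0,0,0,0,0,0]

```text
time: 7.9
eef_pos: [0.5944, 0.342, 0.266]
tool_rot: [-179.5, -0.6, -4.6]
contact_force: [0.1, 0.5, -0.4]
width: 1.0
finger_force: 0.0
```

>>> play_rows:
  increments:
    - [-0.98,4.67,0.8,0,0,0,0]
    - [-0.98,4.67,0.8,0,0,0,0]
    - [-0.98,4.67,0.8,0,0,0,0]
    - [-0.98,4.67,0.8,0,0,0,0]
    - [-0.98,4.67,0.8,0,0,0,0]
    - [-0.98,4.67,0.8,0,0,0,0]
    - [-0.98,4.67,0.8,0,0,0,0]
    - [-0.98,4.67,0.8,0,0,0,0]
    - [-0.98,4.67,0.8,0,0,0,0]
    - [-0.98,4.67,0.8,0,0,0,0]
    - [-0.98,4.67,0.8,0,0,0,0]
    - [0,0,0,0,0,3.7,0]
    - [0,0,0,0,0,0,0]
    - [0,0,0,0,0,0,0]

```text
time: 9.3
eef_pos: [0.4444, -0.1627, 0.1686]
tool_rot: [-180.0, -0.0, -8.1]
contact_force: [0.6, 1.3, 0.5]
width: 1.004
finger_force: 0.0
```

```bash
python3 -c "
from h import *
grid('w4')"
```

```text
(no output)
```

View pics/w4.png

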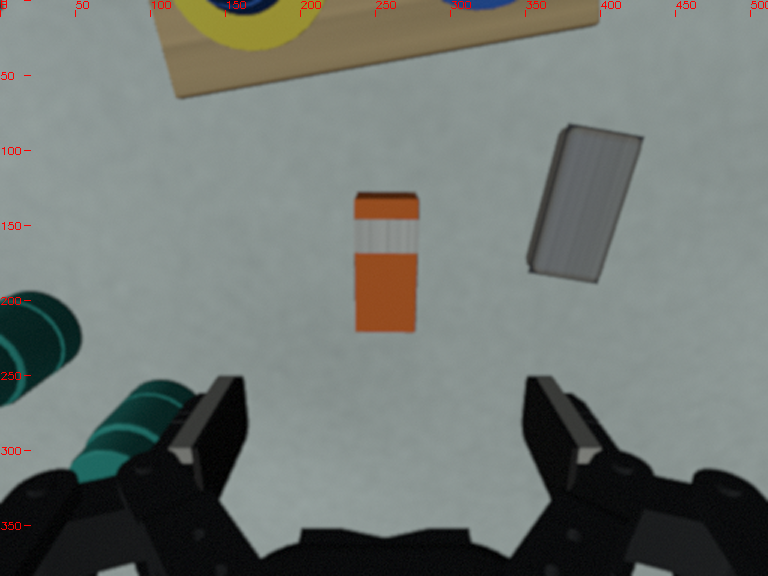

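The orange carton lies straight between the fingers at (387,265). The tin is at (587,203).

Run:
```python
from h import *
c=load('w4')
for pts,z in (([(355,197),(418,197),(414,332),(356,332)],.034),([(570,125),(643,137),(597,282),(532,271)],.028)):
    p=np.array([at(c,u/1.5,v/1.5,z)[:2] for u,v in pts]); d=p[0]-p[3]+p[1]-p[2];print(p.mean(0),np.degrees(np.arctan2(d[1],d[0])))
print([at(c,u/1.5,v/1.5,.008)[:2] for u,v in [(178,97),(598,24)]])
```

```text
[ 0.444525 -0.16295 ] -8.626888060157178
[ 0.463    -0.283825] -17.061288019347103
[array([ 0.5576, -0.0555]), array([ 0.5616, -0.3002])]
```

>>> play_rows:
  increments:
    - [0,0,4,0,0,0,0]
    - [0,0,4.2,0,0,0,0]
    - [0,0,4,0,0,0,0]
    - [0,0,3,0,0,0,0]
    - [0,0,1,0,0,0,0]
    - [0,0,0,0,0,0,1]
    - [0,0,0,0,0,0,1]
    - [0,0,0,0,0,0,1]
    - [0,0,0,0,0,0,1]
    - [0,0,0,0,0,0,1]
    - [0,0,0,0,0,0,1]
    - [0,0,-3,0,0,0,1]
    - [0,0,-5,0,0,0,1]
    - [0,0,-5,0,0,0,1]
    - [0,0,-5,0,0,0,1]
    - [0,0,0,0,0,0,1]

```text
time: 10.95
eef_pos: [0.4479, -0.1647, 0.1947]
tool_rot: [179.8, -0.8, -8.3]
contact_force: [1.0, 0.4, -1.3]
width: 0.434
finger_force: 60.2
```

>>> play_rows:
  increments:
    - [0.95,-4.07,-0.5,0,0,0,1]
    - [0.95,-4.07,-0.5,0,0,0,1]
    - [0.95,-4.07,0,0,0,0,1]
    - [0.95,-4.07,0,0,0,0,1]
    - [0.95,-4.07,0,0,0,0,1]
    - [0.95,-4.07,0,0,0,0,1]
    - [0.95,-4.07,0,0,0,0,1]
    - [0.95,-4.07,0,0,0,0,1]
    - [0.95,-4.07,0,0,0,0,1]
    - [0,0,3,0,0,-3.4,1]
    - [0,0,4,0,0,0,1]
    - [0,0,0,0,0,0,1]
    - [0,0,0,0,0,0,1]

```text
time: 12.25
eef_pos: [0.5812, 0.186, 0.1269]
tool_rot: [180.0, 0.1, -4.9]
contact_force: [0.3, -0.7, 0.1]
width: 0.433
finger_force: 60.3
```

>>> play_rows:
  increments:
    - [0,-0.1,3.5,0,0,0,1]
    - [0,0,3.5,0,0,0,1]
    - [0,0,2,0,0,0,1]
    - [0,0,1,0,0,0,1]
    - [0,0,0,0,0,0,1]
    - [0,0,0,0,0,0,0.42]
    - [0,0,0,0,0,0,0.42]
    - [0,0,0,0,0,0,0.42]
    - [0,0,0,0,0,0,0.42]
    - [0,0,-3,0,0,0,0.42]
    - [0,0,-5,0,0,0,0.42]
    - [0,0,-5,0,0,0,0]
    - [0,0,-3,0,0,0,0]
    - [0,0,0,0,0,0,0]

```text
time: 13.65
eef_pos: [0.5838, 0.189, 0.1926]
tool_rot: [-179.8, -0.5, -4.9]
contact_force: [1.1, -0.3, 0.4]
width: 1.001
finger_force: 0.0
```

>>> play_rows:
  increments:
    - [-0.77,4.8,0,0,0,0,0]
    - [-0.77,4.8,0,0,0,0,0]
    - [-0.77,4.8,0,0,0,0,0]
    - [-0.77,4.8,0,0,0,0,0]
    - [-0.77,4.8,0,0,0,0,0]
    - [-0.77,4.8,0,0,0,0,0]
    - [-0.77,4.8,0,0,0,0,0]
    - [-0.77,4.8,0,0,0,0,0]
    - [-0.77,4.8,0,0,0,0,0]
    - [-0.77,4.8,0,0,0,0,0]
    - [0,0,0,0,0,6.05,0]
    - [0,0,0,0,0,6.05,0]
    - [0,0,0,0,0,0,0]
    - [0,0,0,0,0,0,0]

```text
time: 15.05
eef_pos: [0.4637, -0.2837, 0.1859]
tool_rot: [-180.0, 0.0, -16.8]
contact_force: [-0.5, 0.4, 0.4]
width: 1.002
finger_force: 0.0
```

Run:
```python
from h import *
s=bot.observe(); print(s['eef_pos'],s['tool_rot'])
c=wrist('w5'); g=cv2.cvtColor(c['image'],cv2.COLOR_RGB2GRAY)
m=(cv2.GaussianBlur(g,(5,5),0)<125).astype(np.uint8); m[235:]=0
n,l,st,ce=cv2.connectedComponentsWithStats(m)
for i in range(1,n):
    if st[i][4]>800:
        r=cv2.minAreaRect(np.argwhere(l==i)[:,::-1].astype(np.float32)); p=np.array([at(c,*q,.028)[:2] for q in cv2.boxPoints(r)]); print(st[i],p.mean(0),p.round(3).tolist())
print(g[120:240:20,256])
```

```text
[ 0.46368177 -0.28374707  0.18588112] [-1.79986448e+02  4.00936487e-02 -1.67770592e+01]
[    0     0   246   144 20193] [ 0.607375 -0.1891  ] [[0.659, -0.086], [0.656, -0.3], [0.559, -0.305], [0.555, -0.066]]
[ 368    0  134   63 6790] [ 0.537675 -0.46345 ] [[0.577, -0.414], [0.546, -0.519], [0.497, -0.516], [0.53, -0.405]]
[ 236  123   50   92 4321] [ 0.463625 -0.287575] [[0.514, -0.279], [0.501, -0.322], [0.413, -0.298], [0.427, -0.251]]
[143  98  97  98  97 139]
```

>>> play_rows:
  increments:
    - [0,0.1,4.5,0,0,0,0]
    - [0,0,4.5,0,0,0,0]
    - [0,0,4.5,0,0,0,0]
    - [0,0,3.2,0,0,0,0]
    - [0,0,1.4,0,0,0,0]
    - [0,0,0,0,0,0,1]
    - [0,0,0,0,0,0,1]
    - [0,0,0,0,0,0,1]
    - [0,0,0,0,0,0,1]
    - [0,0,0,0,0,0,1]
    - [0,0,0,0,0,0,1]
    - [0,0,-3,0,0,0,1]
    - [0,0,-5,0,0,0,1]
    - [0,0,-5,0,0,0,1]
    - [0,0,-5,0,0,0,1]
    - [0,0,0,0,0,0,1]

```text
time: 16.7
eef_pos: [0.4674, -0.2869, 0.1946]
tool_rot: [179.8, -0.8, -17.0]
contact_force: [0.7, -0.3, -1.9]
width: 0.504
finger_force: 61.6
```

>>> play_rows:
  increments:
    - [0,0,-1,0,0,-6,1]
    - [0,0,-1,0,0,-6.1,1]
    - [0.65,-4.64,0,0,0,0,1]
    - [0.65,-4.64,0,0,0,0,1]
    - [0.65,-4.64,0,0,0,0,1]
    - [0.65,-4.64,0,0,0,0,1]
    - [0.65,-4.64,0,0,0,0,1]
    - [0.65,-4.64,0,0,0,0,1]
    - [0.65,-4.64,0,0,0,0,1]
    - [0.65,-4.64,0,0,0,0,1]
    - [0.65,-4.64,0,0,0,0,1]
    - [0.65,-4.64,0,0,0,0,1]
    - [0.65,-4.64,0,0,0,0,1]
    - [0.65,-4.64,0,0,0,0,1]
    - [0,0,0,0,0,0,1]
    - [0,0,0,0,0,0,1]

```text
time: 18.3
eef_pos: [0.588, 0.265, 0.2053]
tool_rot: [-180.0, 0.0, -4.7]
contact_force: [-0.4, -1.2, -1.5]
width: 0.504
finger_force: 61.6
```

```bash
python3 -c "
from h import *
grid('w6')"
```

```text
(no output)
```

View pics/w6.png

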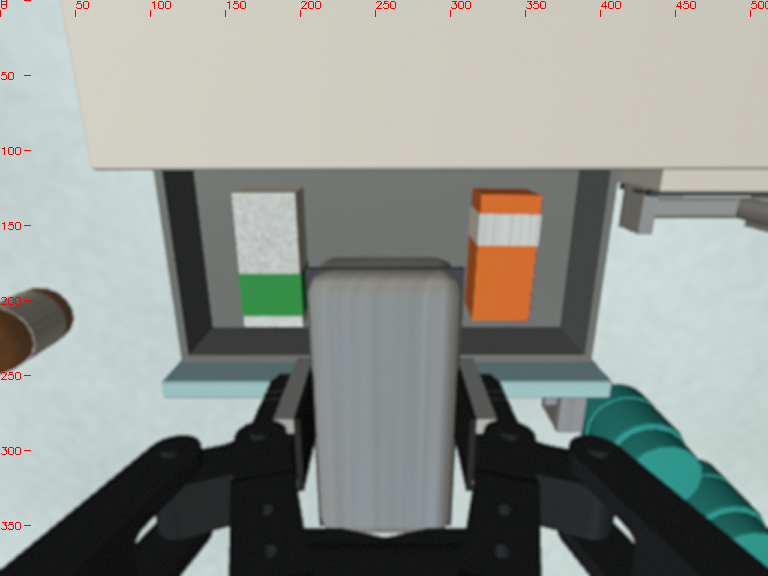

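Green lies at (270,257) and orange at (505,255), both flat in the drawer, with the middle slot free. Next I lower the tin.

>>> play_rows:
  increments:
    - [0,0,4,0,0,0,1]
    - [0,0,4,0,0,0,1]
    - [0,0,4,0,0,0,1]
    - [0,0,3,0,0,0,1]
    - [0,0,2,0,0,0,1]
    - [0,0,1,0,0,0,1]
    - [0,0,0,0,0,0,1]
    - [0,0,0,0,0,0,0.36]
    - [0,0,0,0,0,0,0.36]
    - [0,0,0,0,0,0,0.36]
    - [0,0,0,0,0,0,0.36]
    - [0,0,-3,0,0,0,0.36]
    - [0,0,-5,0,0,0,0.36]
    - [0,0,-5,0,0,0,0.36]
    - [0,0,-3,0,0,0,1]
    - [0,0,0,0,0,0,1]
    - [0,0,0,0,0,0,1]

```text
time: 20.05
eef_pos: [0.5889, 0.2631, 0.186]
tool_rot: [-180.0, -0.1, -4.9]
contact_force: [-0.1, 0.1, -1.3]
width: 0.131
finger_force: 0.0
```

>>> play_rows:
  increments:
    - [-3.4,0,0,0,0,0,1]
    - [-3.4,0,0,0,0,0,1]
    - [-3.4,0,0,0,0,0,1]
    - [-3.4,0,0,0,0,0,1]
    - [0,0,4,0,0,0,1]
    - [0,0,4,0,0,0,1]
    - [0,0,4,0,0,0,1]
    - [0,0,2.2,0,0,0,1]
    - [0,0,0,0,0,0,1]
    - [1.5,0,0,0,0,0,1]
    - [1,0,0,0,0,0,1]
    - [0,0,0,0,0,0,1]

```text
time: 21.25
eef_pos: [0.4799, 0.272, 0.044]
tool_rot: [-180.0, -0.1, -5.0]
contact_force: [-0.3, -0.5, -0.0]
width: -0.0
finger_force: 0.0
```

>>> play_rows:
  increments:
    - [0.5,0,0,0,0,0,1]
    - [1,0,0,0,0,0,1]
    - [1.5,0,0,0,0,0,1]
    - [1.5,0,0,0,0,0,1]
    - [1.5,0,0,0,0,0,1]
    - [1.5,0,0,0,0,0,1]
    - [1.5,0,0,0,0,0,1]
    - [1.5,0,0,0,0,0,1]
    - [1,0,0,0,0,0,1]
    - [0.5,0,0,0,0,0,1]
    - [0,0,0,0,0,0,1]

```text
time: 22.35
eef_pos: [0.5983, 0.2617, 0.0432]
tool_rot: [180.0, -0.0, -4.9]
contact_force: [1.0, -0.4, -0.1]
width: -0.002
finger_force: 0.0
```

>>> play_rows:
  increments:
    - [0.5,0,0,0,0,0,1]
    - [0.4,0,0,0,0,0,1]
    - [0.4,0,0,0,0,0,1]
    - [0.3,0,0,0,0,0,1]
    - [0,0,0,0,0,0,1]
    - [0,0,0,0,0,0,1]

```text
time: 22.95
eef_pos: [0.6072, 0.2616, 0.043]
tool_rot: [179.8, 0.6, -4.7]
contact_force: [-26.6, -5.3, 16.3]
width: -0.003
finger_force: 13.2
```

Run:
```python
from h import *
c=snap('side','s2'); im=c['image'][170:310,130:300,::-1]
cv2.imwrite('pics/s2c.png',cv2.resize(im,None,fx=4,fy=4,interpolation=cv2.INTER_CUBIC))
```

```text
(no output)
```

View pics/s2c.png

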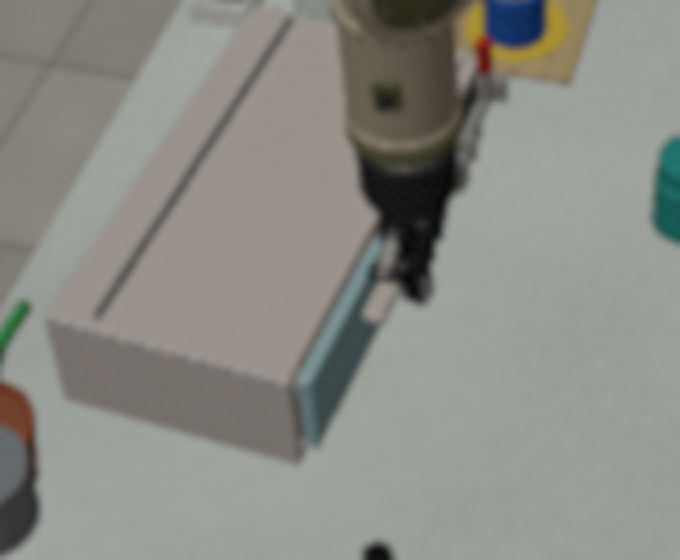

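>>> play_rows:
  increments:
    - [-1.5,0,0,0,0,0,1]
    - [-2.5,0,0,0,0,0,1]
    - [0,0,-4,0,0,0,1]
    - [0,0,-5,0,0,0,1]
    - [0,0,-5,0,0,0,0.5]
    - [1.02,4.1,-1,0,0,0,0.5]
    - [1.02,4.1,0,0,0,0,0.5]
    - [1.02,4.1,0,0,0,0,0.5]
    - [1.02,4.1,0,0,0,0,0.5]
    - [1.02,4.1,0,0,0,0,0.5]
    - [0,0,0,0,0,0,0.5]
    - [0,0,0,0,0,0,0.5]

```text
time: 24.2
eef_pos: [0.6075, 0.0537, 0.1934]
tool_rot: [180.0, -0.0, -5.1]
contact_force: [-0.4, 1.1, -0.6]
width: 0.501
finger_force: 0.0
```

Run:
```python
from h import *
c=wrist('w7'); h=cv2.cvtColor(c['image'],cv2.COLOR_RGB2HSV)
m=(((h[...,0]<8)|(h[...,0]>172))&(h[...,1]>150)&(h[...,2]>60)).astype(np.uint8)
n,l,st,ce=cv2.connectedComponentsWithStats(m)
for i in range(1,n):
    if st[i][4]>60: print(st[i],ce[i],at(c,*ce[i],.138),at(c,*ce[i],.122))
for p in ((.608,.057,.138),(.608,.057,.106)): print(proj(c,p))
```

```text
[243 189  18  31 381] [250.60892388 205.43569554] [0.6123 0.0575 0.138 ] [0.6062 0.0583 0.122 ]
[251.9 211.4]
[252.5 195.6]
```

>>> play_rows:
  increments:
    - [0,-0.4,3,0,0,0,0.5]
    - [0,0,3,0,0,0,0.5]
    - [0,0,2.3,0,0,0,0.5]
    - [0,0,0,0,0,0,0.5]
    - [0,0,0,0,0,0,1]
    - [0,0,0,0,0,0,1]
    - [0,0,0,0,0,0,1]
    - [0,0,0,0,0,0,1]
    - [0,0,0,0,0,0,1]

```text
time: 25.15
eef_pos: [0.6083, 0.0605, 0.1122]
tool_rot: [-179.9, -0.2, -4.9]
contact_force: [-3.0, 0.9, 7.3]
width: 0.139
finger_force: 58.7
```

Knob gripped (12 mm opening). Next I slide it along +y.

>>> play_rows:
  increments:
    - [0,-0.7,0,0,0,0,1]
    - [0,-0.8,0,0,0,0,1]
    - [0,-0.8,0,0,0,0,1]
    - [0,-0.8,0,0,0,0,1]
    - [0,-0.4,0,0,0,0,1]
    - [0,0,0,0,0,0,1]
    - [0,0,0,0,0,0,1]

```text
time: 25.85
eef_pos: [0.6111, 0.0957, 0.1122]
tool_rot: [-179.9, -0.1, -4.8]
contact_force: [-3.0, 2.8, 6.7]
width: 0.141
finger_force: 58.8
```

>>> play_rows:
  increments:
    - [0,-0.4,0,0,0,0,1]
    - [0,-0.3,0,0,0,0,1]
    - [0,-0.3,0,0,0,0,1]
    - [0,0,0,0,0,0,1]
    - [0,0,0,0,0,0,1]

```text
time: 26.35
eef_pos: [0.6114, 0.0991, 0.1122]
tool_rot: [179.6, -0.0, -5.2]
contact_force: [-9.7, -14.1, 15.8]
width: 0.143
finger_force: 60.0
```

>>> play_rows:
  increments:
    - [0,-0.4,0,0,0,0,1]
    - [0,0,0,0,0,0,1]
    - [0,0,0,0,0,0,1]

```text
time: 26.65
eef_pos: [0.6114, 0.0991, 0.1121]
tool_rot: [179.3, 0.1, -5.4]
contact_force: [-16.1, -23.5, 20.0]
width: 0.142
finger_force: 60.9
```

>>> play_rows:
  increments:
    - [0,0.8,0,0,0,0,0.5]
    - [0,0,0,0,0,0,0.5]
    - [0,0,0,0,0,0,0.5]
    - [0,0,0,0,0,0,0.5]
    - [0,0,-3,0,0,0,0.5]
    - [0,0,-5,0,0,0,0.5]
    - [0,0,-5,0,0,0,0]
    - [-2,4,-2,0,0,0,0]
    - [-2,4,0,0,0,0,0]
    - [-2,4,0,0,0,0,0]
    - [0,0,0,0,0,0,0]
    - [0,0,0,0,0,0,0]

```text
time: 27.85
eef_pos: [0.5407, -0.0147, 0.2606]
tool_rot: [180.0, -0.0, -5.0]
contact_force: [0.7, 0.6, 0.1]
width: 1.0
finger_force: 0.0
```

```bash
python3 -c "
from h import *
grid('w8')"
```

```text
(no output)
```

View pics/w8.png

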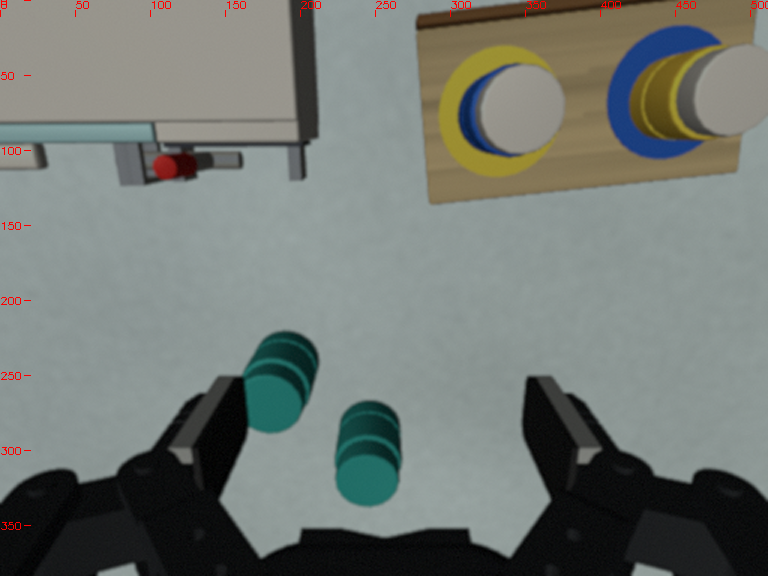

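The drawer panel at (80,133) is flush with the column, and the bolt passes through the keeper with its knob at (172,165). The blue bottle's cap is at (522,110), the yellow's at (735,90). Next I measure the pads and bottles.

```bash
cat >> h.py <<'E'
def pads(c):
    h=cv2.cvtColor(c['image'],cv2.COLOR_RGB2HSV); H=h[...,0]; m=(h[...,1]>110)&(h[...,2]>50)
    # world raster on z=.008, 1mm
    X,Y=np.meshgrid(np.arange(.50,.76,.001),np.arange(-.36,.02,.001),indexing='ij')
    P=np.array([proj(c,p) for p in np.c_[X.ravel(),Y.ravel(),np.full(X.size,.008)]]).reshape(X.shape+(2,)).astype(np.float32)
    out={}
    for n,lo,hi in(('yellow',24,33),('blue',105,125)):
        k=((H>=lo)&(H<=hi)&m).astype(np.uint8)
        w=cv2.remap(k*255,P[...,0],P[...,1],cv2.INTER_LINEAR)
        D=cv2.getStructuringElement(cv2.MORPH_ELLIPSE,(95,95)).astype(np.float32)
        ring=-cv2.copyMakeBorder(D,12,12,12,12,cv2.BORDER_CONSTANT)
        K=cv2.getStructuringElement(cv2.MORPH_ELLIPSE,(119,119)).astype(np.float32)
        K=cv2.copyMakeBorder(D,12,12,12,12,cv2.BORDER_CONSTANT)*2-K
        r=cv2.filter2D(w.astype(np.float32)/255,-1,K,borderType=cv2.BORDER_CONSTANT)
        i,j=np.unravel_index(r.argmax(),r.shape); out[n]=(X[i,j].round(4),Y[i,j].round(4),r.max())
    return out
E
python3 - <<'E'
from h import *
c=load('w8'); q=lambda u,v,z:at(c,u/1.5,v/1.5,z)[:2]
print(pads(c)); print('bluecap',q(522,110,.086),'yelcap',q(735,90,.086))
print('blue extr',q(480,110,.086),q(565,110,.086),q(522,64,.086),q(522,156,.086))
k1,k2=q(430,203,.008),q(738,171,.008); print('near edge',k1,k2,k1-k2)
e=(k1-k2)/np.linalg.norm(k1-k2); n=np.array([e[1],-e[0]]); m=(k1+k2)/2+.065*n; print('stand ctr',m,'pads',m+.065*e,m-.065*e)
print('turq',q(272,400,.078),q(367,475,.078))
E
```

```text
{'yellow': (np.float64(0.624), np.float64(-0.11), np.float32(2402.4941)), 'blue': (np.float64(0.626), np.float64(-0.24), np.float32(2575.4666))}
bluecap [ 0.6235 -0.107 ] yelcap [ 0.6238 -0.2371]
blue extr [ 0.6257 -0.0811] [ 0.6212 -0.1336] [ 0.6497 -0.107 ] [ 0.5958 -0.1071]
near edge [ 0.5589 -0.0533] [ 0.5632 -0.3014] [-0.0043  0.2481]
stand ctr [ 0.62604024 -0.17622361] pads [ 0.62491385 -0.11123337] [ 0.62716663 -0.24121385]
turq [0.4286 0.0828] [0.3525 0.0164]
```

>>> play_rows:
  increments:
    - [3.04,2.86,0,0,0,0,0]
    - [3.04,2.86,0,0,0,0,0]
    - [3.04,2.86,0,0,0,0,0]
    - [0,0,4,0,0,0,0]
    - [0,0,4,0,0,0,0]
    - [0,0,3,0,0,0,0]
    - [0,0,0,0,0,0,0]
    - [0,0,0,0,0,0,0]

```text
time: 28.7
eef_pos: [0.6251, -0.1054, 0.1507]
tool_rot: [-179.9, 0.0, -4.8]
contact_force: [0.5, 0.5, 0.4]
width: 1.004
finger_force: 0.0
```

```bash
cat >> h.py <<'E'
def cap(c,exp):
    """white cap disc centre (z=.086) near exp, by matching a 60 mm disc of low-saturation bright pixels"""
    h=cv2.cvtColor(c['image'],cv2.COLOR_RGB2HSV); return h
E
python3 - <<'E'
from h import *
c=wrist('w9'); cv2.imwrite('pics/w9.png',cv2.resize(c['image'][:,:,::-1],None,fx=1,fy=1))
print(bot.observe()['eef_pos'], proj(c,(.624,-.108,.086)))
E
```

```text
[ 0.62580886 -0.1057701   0.15208056] [261.  207.7]
```

View pics/w9.png

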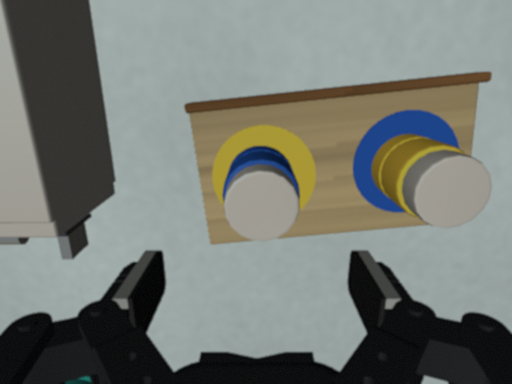

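The blue bottle's cap is at (262,202), within a few mm of the expected spot. The yellow bottle has not moved.

>>> play_rows:
  increments:
    - [0.1,0.25,3,0,0,0,0]
    - [0,0,4,0,0,0,0]
    - [0,0,3.3,0,0,0,0]
    - [0,0,2,0,0,0,0]
    - [0,0,0,0,0,0,1]
    - [0,0,0,0,0,0,1]
    - [0,0,0,0,0,0,1]
    - [0,0,0,0,0,0,1]
    - [0,0,0,0,0,0,1]

```text
time: 29.65
eef_pos: [0.6271, -0.1098, 0.03]
tool_rot: [180.0, -0.3, -4.9]
contact_force: [-0.3, 0.3, 6.4]
width: 0.691
finger_force: 65.3
```

Run:
```python
from h import *
c=load('w9'); q=lambda u,v,z:at(c,u,v,z)[:2]
print('blue',q(262,202,.086),'yel',q(453,188,.086), pads(c), bot.observe()['eef_pos'])
print('stand',q(211,243,.008),q(478,218,.008))
```

```text
blue [ 0.6281 -0.109 ] yel [ 0.6277 -0.2388] {'yellow': (np.float64(0.625), np.float64(-0.111), np.float32(2606.3882)), 'blue': (np.float64(0.627), np.float64(-0.24), np.float32(2651.0393))} [ 0.6271277  -0.10979055  0.03000629]
stand [ 0.5601 -0.0543] [ 0.5659 -0.3142]
```

>>> play_rows:
  increments:
    - [0,0,-3,0,0,0,1]
    - [0,0,-5,0,0,0,1]
    - [-2.8,1.84,0,0,0,0,1]
    - [-2.8,1.84,0,0,0,0,1]
    - [-2.8,1.84,0,0,0,0,1]
    - [-2.8,1.84,0,0,0,0,1]
    - [-2.8,1.84,0,0,0,0,1]
    - [0,0,0,0,0,0,1]
    - [0,0,3,0,0,0,1]
    - [0,0,3,0,0,0,1]
    - [0,0,1.5,0,0,0,1]
    - [0,0,0.8,0,0,0,1]
    - [0,0,0.3,0,0,0,1]
    - [0,0,0,0,0,0,1]

```text
time: 31.05
eef_pos: [0.4787, -0.1894, 0.0224]
tool_rot: [180.0, -0.1, -4.9]
contact_force: [0.0, 1.0, -1.8]
width: 0.691
finger_force: 65.4
```

>>> play_rows:
  increments:
    - [0,0,0,0,0,0,0]
    - [0,0,0,0,0,0,0]
    - [0,0,0,0,0,0,0]
    - [0,0,0,0,0,0,0]
    - [0,0,0,0,0,0,0]
    - [0,0,-3,0,0,0,0]
    - [0,0,-5,0,0,0,0]
    - [0,0,-5,0,0,0,0]
    - [3.8,0.93,0,0,0,0,0]
    - [3.8,0.93,0,0,0,0,0]
    - [3.8,0.93,0,0,0,0,0]
    - [3.8,0.93,0,0,0,0,0]
    - [0,0,0,0,0,0,0]
    - [0,0,0,0,0,0,0]

```text
time: 32.45
eef_pos: [0.6263, -0.2391, 0.15]
tool_rot: [-179.9, 0.1, -4.9]
contact_force: [-0.4, 0.0, 0.1]
width: 1.001
finger_force: 0.0
```

Run:
```python
from h import *
c=wrist('w10'); print(bot.observe()['eef_pos'], proj(c,(.6265,-.239,.086)))
h=cv2.cvtColor(c['image'],cv2.COLOR_RGB2HSV)
m=((h[...,1]<60)&(h[...,2]>90)); g=cv2.cvtColor(c['image'],cv2.COLOR_RGB2GRAY)
# cap: circle search
r=cv2.HoughCircles(cv2.GaussianBlur(g,(5,5),0),cv2.HOUGH_GRADIENT,1,40,param1=80,param2=18,minRadius=36,maxRadius=50)
if r is not None:
    for x,y,rad in r[0][:6]: print(x,y,rad,at(c,x,y,.086))
cam=c['T'][:3,3]; print('exp radius',.03*c['fx']/ (cam[2]-.086))
```

```text
[ 0.62581979 -0.23906261  0.15072817] [256.9 206.5]
257.5 173.5 49.4 [ 0.6499 -0.2414  0.086 ]
478.5 237.5 36.9 [ 0.5898 -0.3941  0.086 ]
254.5 215.5 49.4 [ 0.62   -0.2368  0.086 ]
112.5 187.5 48.3 [ 0.6483 -0.1428  0.086 ]
213.5 358.5 36.9 [ 0.4963 -0.1924  0.086 ]
exp radius 46.62679761554764
```

>>> play_rows:
  increments:
    - [0,0,4,0,0,0,0]
    - [0,0,4,0,0,0,0]
    - [0,0,3,0,0,0,0]
    - [0,0,1,0,0,0,0]
    - [0,0,0,0,0,0,1]
    - [0,0,0,0,0,0,1]
    - [0,0,0,0,0,0,1]
    - [0,0,0,0,0,0,1]
    - [0,0,0,0,0,0,1]
    - [0,0,-3,0,0,0,1]
    - [0,0,-4,0,0,0,1]
    - [0,0,0,0,0,0,1]

```text
time: 33.7
eef_pos: [0.6299, -0.2402, 0.1088]
tool_rot: [179.9, -0.6, -4.9]
contact_force: [0.9, -0.2, -1.1]
width: 0.684
finger_force: 65.0
```

>>> play_rows:
  increments:
    - [-0.3,-3.2,0,0,0,0,1]
    - [-0.3,-3.2,0,0,0,0,1]
    - [-0.3,-3.2,0,0,0,0,1]
    - [-0.3,-3.2,0,0,0,0,1]
    - [0,0,0,0,0,0,1]
    - [0,0,3,0,0,0,1]
    - [0,0,2,0,0,0,1]
    - [0,0,1.2,0,0,0,1]
    - [0,0,0.6,0,0,0,1]
    - [0,0,0.2,0,0,0,1]
    - [0,0,0,0,0,0,1]

```text
time: 34.8
eef_pos: [0.6244, -0.1113, 0.0341]
tool_rot: [179.9, 0.1, -4.9]
contact_force: [-15.1, 0.4, 19.7]
width: 0.681
finger_force: 67.4
```

>>> play_rows:
  increments:
    - [0,0,-0.4,0,0,0,1]
    - [0,0,0,0,0,0,1]

```text
time: 35.0
eef_pos: [0.6262, -0.1113, 0.0368]
tool_rot: [180.0, -0.2, -4.9]
contact_force: [0.3, -0.6, -1.0]
width: 0.685
finger_force: 65.3
```

>>> play_rows:
  increments:
    - [0,0,0.2,0,0,0,1]
    - [0,0,0,0,0,0,0]
    - [0,0,0,0,0,0,0]
    - [0,0,0,0,0,0,0]
    - [0,0,0,0,0,0,0]
    - [0,0,0,0,0,0,0]
    - [0,0,-3,0,0,0,0]
    - [0,0,-4,0,0,0,0]
    - [0,0,-5,0,0,0,0]
    - [-3.5,2.27,0,0,0,0,0]
    - [-3.5,2.27,0,0,0,0,0]
    - [-3.5,2.27,0,0,0,0,0]
    - [-3.5,2.27,0,0,0,0,0]
    - [0,0,0,0,0,0,0]
    - [0,0,0,0,0,0,0]

```text
time: 36.5
eef_pos: [0.4773, -0.1905, 0.1537]
tool_rot: [179.9, -0.0, -5.0]
contact_force: [0.5, 0.8, 1.3]
width: 0.997
finger_force: 0.0
```

Run:
```python
from h import *
c=wrist('w11',1); print(bot.observe()['eef_pos'], proj(c,(.479,-.1895,.078)))
```

```text
[ 0.47833097 -0.18943438  0.1537783 ] [255.3 199. ]
```

View pics/w11.png

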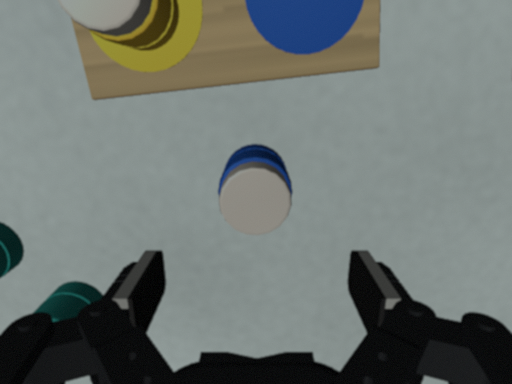

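The blue bottle stands where I left it, at (255,199), and the yellow bottle stands on the yellow pad. Next I grip the blue one.

>>> play_rows:
  increments:
    - [0,0,4,0,0,0,0]
    - [0,0,4,0,0,0,0]
    - [0,0,3,0,0,0,0]
    - [0,0,1.9,0,0,0,0]
    - [0,0,0,0,0,0,1]
    - [0,0,0,0,0,0,1]
    - [0,0,0,0,0,0,1]
    - [0,0,0,0,0,0,1]
    - [0,0,0,0,0,0,1]
    - [0,0,-3,0,0,0,1]
    - [0,0,-5,0,0,0,1]
    - [0,0,0,0,0,0,1]
    - [0,0,0,0,0,0,1]

```text
time: 37.85
eef_pos: [0.4788, -0.19, 0.106]
tool_rot: [179.9, -0.2, -4.9]
contact_force: [-0.3, -0.3, -3.2]
width: 0.684
finger_force: 65.3
```

>>> play_rows:
  increments:
    - [3.8,0.94,0,0,0,0,1]
    - [3.8,0.94,0,0,0,0,1]
    - [3.8,0.94,0,0,0,0,1]
    - [3.8,0.94,0,0,0,0,1]
    - [0,0,0,0,0,0,1]
    - [0,0,0,0,0,0,1]
    - [0,0,3,0,0,0,1]
    - [0,0,2,0,0,0,1]
    - [0,0,1.2,0,0,0,1]
    - [0,0,0.6,0,0,0,1]
    - [0,0,0,0,0,0,1]

```text
time: 38.95
eef_pos: [0.6254, -0.2398, 0.0359]
tool_rot: [-180.0, 0.1, -4.9]
contact_force: [-0.4, 0.5, -2.1]
width: 0.688
finger_force: 65.3
```

>>> play_rows:
  increments:
    - [0,0,0.2,0,0,0,1]
    - [0,0,0.1,0,0,0,1]
    - [0,0,0,0,0,0,0]
    - [0,0,0,0,0,0,0]
    - [0,0,0,0,0,0,0]
    - [0,0,0,0,0,0,0]
    - [0,0,0,0,0,0,0]
    - [0,0,-3,0,0,0,0]
    - [0,0,-4,0,0,0,0]
    - [0,0,-5,0,0,0,0]
    - [-3,-1,-4,0,0,0,0]
    - [-4,-2,-4,0,0,0,0]
    - [-4,-2,0,0,0,0,0]
    - [0,0,0,0,0,0,0]
    - [0,0,0,0,0,0,0]

```text
time: 40.45
eef_pos: [0.527, -0.1848, 0.2264]
tool_rot: [179.9, -0.0, -4.9]
contact_force: [0.8, -1.1, -0.0]
width: 1.0
finger_force: 0.0
```

Run:
```python
from h import *
c=wrist('w12',1); s=snap('scene','s3')
o=np.zeros((384+300,512,3),np.uint8); o=np.vstack([cv2.resize(c['image'][:230,:,::-1],(640,288)),cv2.resize(s['image'][150:310,130:410,::-1],(546,312))[:, :] if 0 else cv2.resize(s['image'][160:300,130:410,::-1],(640,312))])
cv2.imwrite('pics/fin.png',o); print(pads(c))
```

```text
{'yellow': (np.float64(0.623), np.float64(-0.113), np.float32(3303.0862)), 'blue': (np.float64(0.626), np.float64(-0.241), np.float32(3205.1138))}
```

View pics/fin.png

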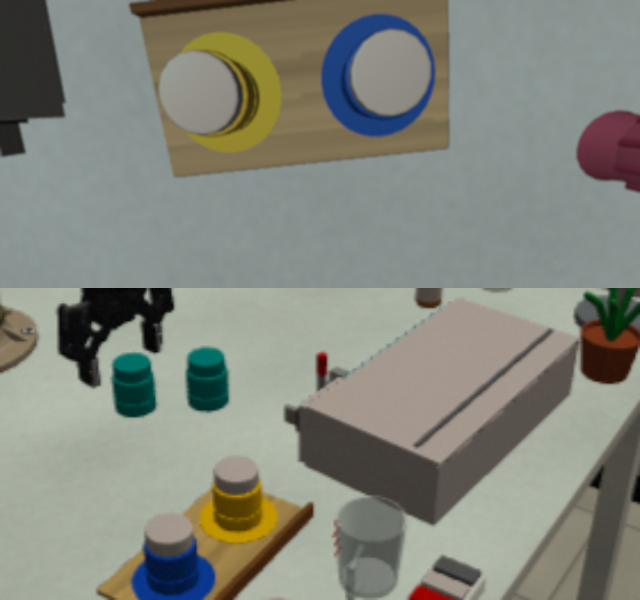

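Run:
```python
from h import *
c=load('w12'); d={'yellow':at(c,201/1.25,93/1.252,.086)[:2]-[.6245,-.1105],'blue':at(c,391/1.25,72/1.252,.086)[:2]-[.627,-.2405]}
print(d)
if max(np.linalg.norm(v) for v in d.values())<.014: print(bot.finish_job())
```

```text
{'yellow': array([-0.0026, -0.0024]), 'blue': array([-0.0028,  0.0014])}
the job is handed in; nothing more can be done
None
```

The job is handed in, verdict not shown: by my last camera check each bottle stands within 4 mm of its own pad's centre, all three packs were laid in the drawer, and the drawer and bolt were each pushed to a hard stop (I did not measure their exact travel).

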